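# Scoop the grinding balls out of the tray corner

### The arm

A 6-joint arm with a two-finger parallel gripper is mounted at the origin on a cart in front of the work surface, level with it; the furniture and walls round the work are solid. World frame = base frame: x ahead of the robot, y to its left, z up, the work surface at z = 0. Lengths are in m, angles in rad, forces in N, time in s.
With the tool pointing down it reaches from about 0.275 to 0.85 m from the base axis. Payload 19 kg.
Tool frame: the origin (TCP) lies between the finger pads; the fingertips stand 11 mm ahead of it and the grasp point (between the pads) lies 8 mm behind it; z points along the fingers, y is the line along which they close (so a half turn about z gives the same grasp; the last joint's range is limited). The gripper opens to 85 mm and grips with 20 to 120 N. Pads are 22 mm wide; open, the fingers measure 114 mm over their backs; the gripper's body (76 mm by 85 mm) begins 54 mm behind the grasp point. The pads swing forward as they close: fully open they stand 13 mm farther back than shut.
Start: joints at [-1.273, 0.15, 1.437, -0, 1.554, -0.134], TCP at [0.241, -0.522, 0.242] pointing down, gripper open.
Joint ranges: [-2.8, 2.8], [-0.68, 2.1], [0.12, 2.68], [-1.39, 4.53], [0.16, 2.79], [-2.81, 2.81]. Speed limits (rad/s): [1.89, 1.89, 2.22, 3.01, 3.01, 3.01].

### API

Orientations are given as a unit quaternion [x, y, z, w].
In Python, from bench import arm, camera gives the robot as it stands.
- The arm moves only by the tool jog_arm, never from a script. Its argument "plan" is a list of rows, each an object with "linear": the shift along the world's x, y, z in mm, a list of three; "turn": the turn, a rotation vector about the world's x, y, z in degrees, a list of three. A call has 1 to 5 rows; each row is the pose to reach, as a shift and turn from the pose commanded when the call began; what a row does not reach only later rows make up. A row lasts 1/8 s, in which the tool goes at most 62.5 mm and 10.7 degrees, less where a joint would pass 70% of its speed; a pose out of reach is approached as far as the arm can. A call with a gripper value outside its range is refused whole. "fingers" is the finger opening in mm, from 0 to 85.4, set as the call begins (left out, the last holds). The fingers move at their own pace and stop on an object; "squeeze" is the grip in N (left out, the last holds). Time passes only in rows, so rows that repeat a pose let the fingers close. It gives the time, the measured TCP pose, the force, the opening and the grip force at its end, in the units of the state.
- arm.read_state(): the state, without advancing time (a new reading comes with each control period).
- camera(name): name is "scene" or "top" or "wrist"; returns a dict with "frame" (480x640x3 uint8, red, green, blue), "fov_y" (degrees; the focal length in pixels is half the picture's height over the tangent of half this angle, whatever the lens; pixels are square), "cx", "cy" (the principal point, pixels), "dist_coeffs" ([k1, k2, p1, p2, k3] as OpenCV has them; the pictures are not rectified), "world_to_cam" (4x4, takes a point from world to camera coordinates). Camera axes: x right, y up, looking along -z (the intrinsics and any distortion apply to the point x, -y, -z); pixel columns grow to the right and rows downward; lengths in m; the calibration is good to about 2 mm. A picture is of the moment at which its call begins. There is no depth.
- arm.close_job(): hands the job in; it is judged then, once.
The state is a dict: "t": time; "qpos": joint angles; "joint_velocities": joint speeds; "effort": joint torques, N m; "position": TCP position; "tcp_rot": TCP orientation; "ft_force": force on the tool from outside, world axes, zero at the start; "wrist_torque": the same for the moment, N m; "opening": finger opening in m; "grasp_force": force on a finger pad.
Only numpy, scipy, OpenCV 4.12 (cv2) and the standard library are available. Lean on these libraries where they do the work, as an engineer would, in place of code of your own. Each camera call takes 0.05 s, during which the arm holds its last target. There are 200 camera calls.

### The job

Take the steel scoop by its upright handle and gather both steel grinding balls into it, without touching them with the gripper: slide the scoop flat along the tray floor, mouth first, into the far corner where the balls lie, so that the corner stops them and they roll over the lip into the pan. Then lift the scoop out level with both balls in it, set it down flat and upright on the bench just outside the tray, and let go.

Things in the scene. Friction and masses are not known exactly. Their poses are not given: they have to be found in the camera images.
- scoop_grip (a point): loose steel scoop, dustpan style, upright black handle. Point: handle centre, 100 mm above scoop's underside; x towards the mouth, z up. Handle 24 (x) by 16 mm (y, grip across this), 34 to 134 mm above the underside; its back face x = -12. Pan: back wall x = 12, lip at x = 106 (round edge 3 mm high, holds balls in when level), floor 1.5 mm thick, 86 mm wide (82 inside), sides 24, back 30 mm high
- ball_a_center (a point): first of two alike steel grinding balls, diameter 24 mm, 57 g, loose on the tray floor; the point is its centre. They lie one in front of the other in the same far corner of the tray (left or right, it varies). This is the one nearer the far end wall
- ball_b_center (a point): the second steel ball, diameter 24 mm, 57 g; the point is its centre. It lies 28 to 40 mm from the first one, on the robot's side of it
- tray: fixed aluminium tray; origin on the bench under its centre, x along it away from the robot, z up. Inner wall faces x = +-140, y = +-100 mm; walls 5 mm, floor 4 mm, rim 36 mm above bench. Balls lie in one far corner; an unwanted blue tube cap in the other. Slick metal: balls climb the lip once the end wall stops them, and are in when the lip meets it. Bench on its -y side is free for 250 mm; a tall analyser stands at +y
Mind the look-alikes: they are no part of the job. Leave any red or yellow look-alike of the part that bears ball_b_center alone.

How it is judged:
On the way:
1. with the scoop down in the tray and its lip near the far end wall, in the corner half of the tray, both balls are in the pan (x of ball_a_center in the frame of scoop_grip between 0.012 and 0.102 m and y of ball_a_center in the frame of scoop_grip between -0.042 and 0.042 m and z of ball_a_center in the frame of scoop_grip between -0.095 and -0.05 m and x of ball_b_center in the frame of scoop_grip between 0.012 and 0.102 m and y of ball_b_center in the frame of scoop_grip between -0.042 and 0.042 m and z of ball_b_center in the frame of scoop_grip between -0.095 and -0.05 m and x of scoop_grip in the frame of tray above 0.006 m and height (world z) of scoop_grip below 0.125 m and (y of scoop_grip in the frame of tray above 0.03 m or y of scoop_grip in the frame of tray below -0.03 m)), for 0.1 s.
At the end, for the whole second after the job is handed in: Both balls lie in the scoop's pan, and the scoop stands flat (within 7 degrees) on the bench outside the tray, at rest and released; handle and balls are outside the tray's outline (x of ball_a_center in the frame of scoop_grip between 0.012 and 0.102 m and y of ball_a_center in the frame of scoop_grip between -0.042 and 0.042 m and z of ball_a_center in the frame of scoop_grip between -0.095 and -0.05 m and x of ball_b_center in the frame of scoop_grip between 0.012 and 0.102 m and y of ball_b_center in the frame of scoop_grip between -0.042 and 0.042 m and z of ball_b_center in the frame of scoop_grip between -0.095 and -0.05 m and (x of scoop_grip in the frame of tray above 0.155 m or x of scoop_grip in the frame of tray below -0.155 m or y of scoop_grip in the frame of tray above 0.12 m or y of scoop_grip in the frame of tray below -0.12 m) and (x of ball_a_center in the frame of tray above 0.155 m or x of ball_a_center in the frame of tray below -0.155 m or y of ball_a_center in the frame of tray above 0.12 m or y of ball_a_center in the frame of tray below -0.12 m) and (x of ball_b_center in the frame of tray above 0.155 m or x of ball_b_center in the frame of tray below -0.155 m or y of ball_b_center in the frame of tray above 0.12 m or y of ball_b_center in the frame of tray below -0.12 m) and height (world z) of scoop_grip between 0.092 and 0.107 m and angle between scoop_grip's own z axis and vertical below 0.12 rad and linear speed of scoop below 0.02 m/s); the robot touches nothing.
It fails at once if the gripper touches a ball (contact force between the fingers and ball_a above 0.3 N or contact force between the fingers and ball_b above 0.3 N).
It also fails if it takes over 54 s, if anything falls off the work surface, if the arm or the gripper's body presses on something with over 40 N, if the wrist force passes 120 N, or if a joint passes its speed limit or range.

## Working session

There is one attempt and no reset: what is moved stays moved. The work goes in short steps, Python scripts to look and compute and a tool call to move; the robot and the scene stay as the last step left them, time stands still between calls to the robot, and variables do not carry over. Pictures are saved under pics/ and viewed, at most 10 in all, crops included, and the job is handed in when it is done.

Besides the shell and the picture viewer there is one more tool, called after "Emit:" by a JSON object that holds its "method" and its "body", one argument or row to a line. jog_arm: Moves the arm, as the interface text tells. Its arguments: {"type":"object","properties":{"plan":{"type":"array","items":{"type":"object","properties":{"linear":{"type":"array","items":{"type":"number"}},"turn":{"type":"array","items":{"type":"number"}}}}},"fingers":{"type":"number"},"squeeze":{"type":"number"}},"required":["plan"]}

```bash
mkdir -p pics; cat > h.py <<'E'
import numpy as np, cv2, json
from bench import arm, camera
def K(c):
    f=240/np.tan(np.radians(c["fov_y"])/2)
    return np.array([[f,0,c["cx"]],[0,f,c["cy"]],[0,0,1]])
def ray(c,uv):
    p=cv2.undistortPoints(np.array([[uv]],float),K(c),np.array(c["dist_coeffs"],float))[0,0]
    M=np.array(c["world_to_cam"]);R=M[:3,:3];o=-R.T@M[:3,3]
    d=R.T@np.array([p[0],-p[1],-1]);return o,d/np.linalg.norm(d)
def plane(c,uv,z):
    o,d=ray(c,uv);return o+d*(z-o[2])/d[2]
def proj(c,P):
    M=np.array(c["world_to_cam"]);q=M[:3,:3]@np.array(P,float)+M[:3,3];q=np.array([q[0],-q[1],-q[2]])
    return cv2.projectPoints(q.reshape(1,1,3),np.zeros(3),np.zeros(3),K(c),np.array(c["dist_coeffs"],float))[0][0,0]
def tri(c1,u1,c2,u2):
    o1,d1=ray(c1,u1);o2,d2=ray(c2,u2)
    s=np.linalg.lstsq(np.c_[d1,-d2],o2-o1,rcond=None)[0]
    a,b=o1+s[0]*d1,o2+s[1]*d2
    return (a+b)/2,np.linalg.norm(a-b)
def snap(n,f):
    c=camera(n);cv2.imwrite(f"pics/{f}.png",c["frame"][:,:,::-1])
    import pickle;pickle.dump(c,open(f"pics/{f}.pkl","wb"));return c
def load(f):
    import pickle;return pickle.load(open(f"pics/{f}.pkl","rb"))
E
python3 - <<'E'
from h import *
for n in("scene","top"):
    c=snap(n,n+"0");print(n,c["fov_y"],c["dist_coeffs"],np.round(np.linalg.inv(c["world_to_cam"])[:3,3],3))
print(arm.read_state())
E
```

```text
scene 56.087123419791276 [-0.0648745  0.         0.         0.         0.       ] [0.216 0.544 0.411]
top 42.38089622321537 [-0.10834402  0.          0.          0.          0.        ] [ 0.385 -0.132  0.915]
{'t': 0.1, 'qpos': array([-1.27301576e+00,  1.50931607e-01,  1.43790591e+00,  3.29543011e-06,
        1.55379651e+00, -1.34010884e-01]), 'joint_velocities': array([ 0.00058033,  0.000764  , -0.00167469,  0.00196964, -0.00011997,
        0.00028624]), 'effort': array([ 4.70297760e-03, -7.14383626e+01, -5.71795034e+01, -6.53026450e-05,
        7.14295136e-03,  1.21888769e-05]), 'position': array([ 0.24055788, -0.52205296,  0.24176872]), 'tcp_rot': array([ 9.76784775e-01,  2.14222389e-01, -4.09468106e-05, -5.19077218e-04]), 'ft_force': array([-0.64503535, -0.47982554, -0.35844968]), 'wrist_torque': array([-0.03485128,  0.0199997 ,  0.0062224 ]), 'grasp_force': 0.0, 'opening': 0.08546875897412191}
```

View pics/top0.png

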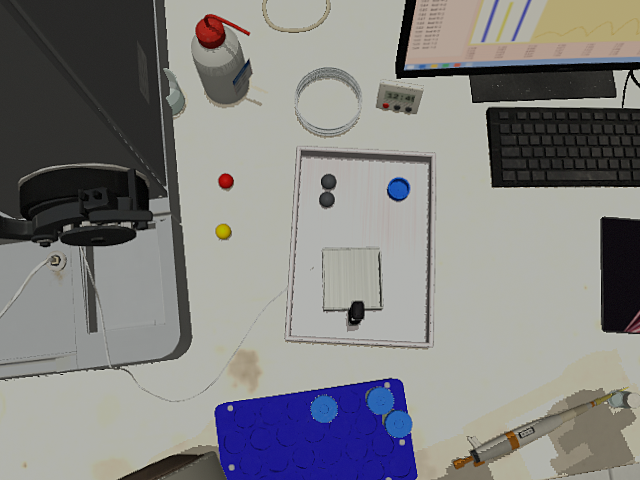

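View pics/scene0.png

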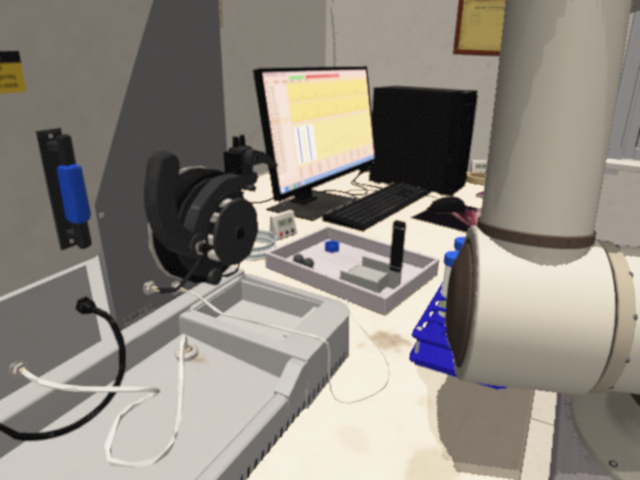

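The top view shows the tray at u 287–435, v 147–348. Two dark balls lie at (328,181) and (327,199) in the far-left (+y) corner, with the blue cap at (398,189). The scoop pan spans (323–382, 248–310) with its handle near (357,312). The look-alikes are red at (226,181) and yellow at (223,232), both outside the tray. The two dark steel balls inside the tray fit the description. Next I'll confirm that in a crop and measure.

```bash
python3 - <<'E'
from h import *
c=load("top0");s=load("scene0")
im=c["frame"][:,:,::-1]
cv2.imwrite("pics/crop0.png",np.vstack([cv2.resize(im[140:355,280:440],None,fx=2.6,fy=2.6,interpolation=cv2.INTER_CUBIC)]))
si=s["frame"][:,:,::-1]
def blobs(img,box,thr=75,amin=20):
    x0,y0,x1,y1=box;sub=img[y0:y1,x0:x1].astype(int)
    m=(sub.max(2)<thr).astype(np.uint8)
    n,l,st,ce=cv2.connectedComponentsWithStats(m)
    for i in range(1,n):
        if st[i,4]>amin: print(st[i]+np.array([x0,y0,0,0,0]),np.round(ce[i]+[x0,y0],1))
print("top");blobs(im,(305,160,350,215),100);blobs(im,(335,290,380,335))
print("scene");blobs(si,(285,245,325,280),100);blobs(si,(380,215,415,280))
# tray rim outer/inner lines
g=cv2.cvtColor(im,cv2.COLOR_BGR2HSV)
for uv in [(298,148),(435,153),(433,348),(286,342)]: print(uv,np.round(plane(c,uv,.036),4))
for uv in [(328,181),(327,199)]: print(np.round(plane(c,uv,.016),4))
for uv in [(323,249),(381,248),(382,310),(323,310)]: print(np.round(plane(c,uv,.028),4))
cv2.imwrite("pics/crop1.png",cv2.resize(si[215:315,255:445],None,fx=4,fy=4,interpolation=cv2.INTER_CUBIC))
E
```

```text
top
[321 174  15  16 199] [328.1 181.7]
[319 191  16  17 204] [326.4 199.4]
[348 301  32  25 336] [356.4 312.5]
scene
[294 255  19  12 117] [303.2 260.6]
[380 215   9   6  30] [382.7 216.6]
[389 221  16  52 551] [397.  246.9]
(298, 148) [ 0.7117 -0.1434  0.036 ]
(435, 153) [ 0.6772 -0.3467  0.036 ]
(433, 348) [ 0.3921 -0.295   0.036 ]
(286, 342) [ 0.4282 -0.0908  0.036 ]
[ 0.6605 -0.1822  0.016 ]
[ 0.6327 -0.1769  0.016 ]
[ 0.5551 -0.1603  0.028 ]
[ 0.5454 -0.2446  0.028 ]
[ 0.4556 -0.2324  0.028 ]
[ 0.4668 -0.1485  0.028 ]
```

View pics/crop0.png

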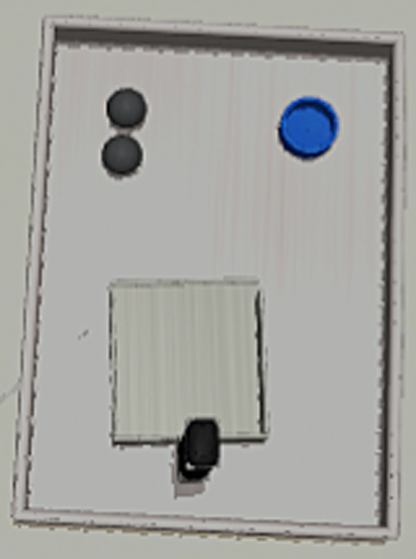

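View pics/crop1.png

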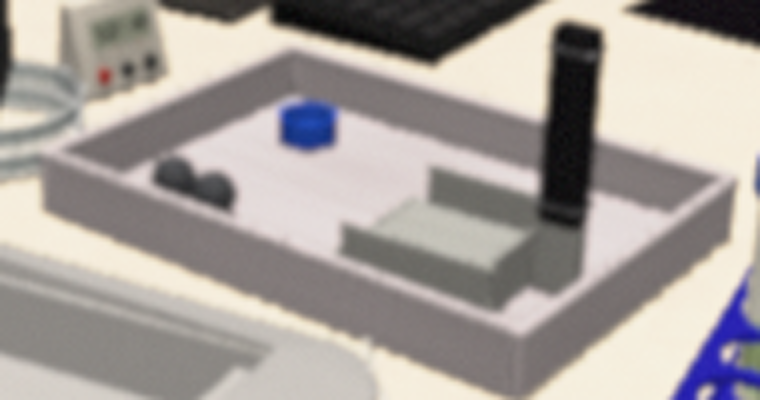

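The crops confirm the two grey balls in the far-left corner; the red and yellow ones are outside the tray, so I leave them. The scoop's mouth faces away from the robot. Next I triangulate the handle top and the balls.

```bash
python3 - <<'E'
from h import *
c=load("top0");s=load("scene0")
print("handle top",tri(c,(280+202/2.6,140+433/2.6),s,(255+579/4,215+32/4)))
print("ball far",tri(c,(328.1,181.7),s,(255+175/4,215+176/4)))
print("ball near",tri(c,(326.4,199.4),s,(255+213/4,215+192/4)))
P=np.array([plane(c,u,.036)[:2] for u in [(298,148),(435,153),(433,348),(286,342)]])
print("tray c",P.mean(0)); d=P[0]-P[3]+P[1]-P[2]; yaw=np.arctan2(d[1],d[0]); print(np.degrees(yaw))
for p in [(.6605,-.1822),(.6327,-.1769),(.449,-.189)]:
    q=np.array(p)-P.mean(0); print(q@[np.cos(yaw),np.sin(yaw)],q@[-np.sin(yaw),np.cos(yaw)])
E
```

```text
handle top (array([ 0.45342163, -0.19136142,  0.1320038 ]), np.float64(0.004834971644104324))
ball far (array([ 0.65895528, -0.18242076,  0.01563563]), np.float64(0.0011552110894457715))
ball near (array([ 0.63206855, -0.17601497,  0.01542658]), np.float64(0.0005075229819413857))
tray c [ 0.55230949 -0.21896413]
-10.401748447698605
0.0997747681315791 0.05569364713621652
0.07147472385102623 0.05588728008471428
-0.10702169845938195 0.010819251257346753
```

Emit:
{"method": "jog_arm", "body": {
  "plan": [
    {"linear": [45, 60, 0], "turn": [0, 0, -6]},
    {"linear": [90, 120, 0], "turn": [0, 0, -13]},
    {"linear": [135, 190, 0], "turn": [0, 0, -20]},
    {"linear": [175, 260, 0], "turn": [0, 0, -27]},
    {"linear": [200, 325, 0], "turn": [0, 0, -32]}
  ],
  "fingers": 60
}}

```text
t: 0.72
position: [0.4106, -0.2586, 0.242]
tcp_rot: [0.998, -0.065, -0.0, -0.0]
ft_force: [0.3, 0.9, 1.2]
opening: 0.06
grasp_force: 0.0
```

Emit:
{"method": "jog_arm", "body": {
  "plan": [
    {"linear": [9, 7, 0], "turn": [0, 0, 0]},
    {"linear": [9, 7, 0], "turn": [0, 0, 0]},
    {"linear": [9, 7, 0], "turn": [0, 0, 0]}
  ]
}}

```text
t: 1.1
position: [0.4184, -0.2545, 0.242]
tcp_rot: [0.998, -0.064, -0.0, -0.0]
ft_force: [0.5, 0.3, -0.1]
opening: 0.06
grasp_force: 0.0
```

```bash
python3 - <<'E'
from h import *
c=snap("wrist","w1");s=arm.read_state();print(s["position"],s["tcp_rot"],c["fov_y"])
print(np.round(np.linalg.inv(c["world_to_cam"])[:3,3],3), proj(c,[.451,-.190,.138]),proj(c,[.451,-.190,.034]))
E
```

```text
[ 0.41834068 -0.25461652  0.24200516] [ 9.97956658e-01 -6.38939373e-02 -2.53273683e-04 -9.91423570e-05] 68.2965804391701
[ 0.502 -0.265  0.373] [221.15247096 213.85184446] [249.63244592 186.9921123 ]
```

View pics/w1.png

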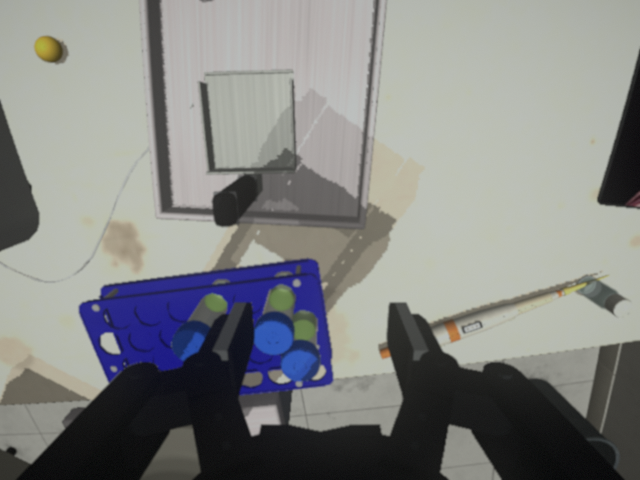

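The wrist view shows the handle from its top at about (227,210) to its base at about (250,183), with the pan beyond it. I'll measure the handle top here and combine it with the top view.

```bash
python3 - <<'E'
from h import *
w=load("w1");c=load("top0");im=w["frame"].astype(int)
m=(im[160:235,200:275].max(2)<40).astype(np.uint8)
n,l,st,ce=cv2.connectedComponentsWithStats(m);i=1+st[1:,4].argmax();print(st[i],ce[i]+[200,160])
cn=cv2.findContours((l==i).astype(np.uint8),0,2)[0][0];print((cn[:,0]+[200,160])[::4].tolist())
print(plane(w,(227,208),.138),plane(c,(357.7,306.5),.138),tri(w,(227,208),c,(357.7,306.5)))
# pan corners from wrist
for uv in [(203,83),(293,71),(297,170),(211,172)]: print(uv,plane(w,uv,.028)[:2])
E
```

```text
[ 38  18  18  37 356] [246.0758427  195.32022472]
[[250, 178], [246, 179], [247, 180], [250, 179], [251, 182], [245, 183], [243, 186], [244, 189], [243, 191], [238, 188], [238, 196], [239, 200], [239, 211], [243, 210], [250, 201], [253, 198], [255, 193], [254, 188], [253, 185], [253, 181]]
[ 0.45451816 -0.19489019  0.138     ] [ 0.45525333 -0.19025902  0.138     ] (array([ 0.45450543, -0.1918189 ,  0.13131074]), np.float64(0.0034352519118723986))
(203, 83) [ 0.54972716 -0.16399792]
(293, 71) [ 0.54839196 -0.24668958]
(297, 170) [ 0.46040792 -0.2373438 ]
(211, 172) [ 0.46956981 -0.15391609]
```

Emit:
{"method": "jog_arm", "body": {
  "plan": [
    {"linear": [17, 31, 0], "turn": [0, 0, 0]},
    {"linear": [33, 62, 0], "turn": [0, 0, 0]},
    {"linear": [33, 62, 0], "turn": [0, 0, 0]},
    {"linear": [33, 62, -20], "turn": [0, 0, 0]},
    {"linear": [33, 62, -40], "turn": [0, 0, 0]}
  ]
}}

```text
t: 1.78
position: [0.4514, -0.1928, 0.2017]
tcp_rot: [0.998, -0.064, 0.0, 0.0]
ft_force: [-0.3, -0.2, -0.3]
opening: 0.0601
grasp_force: 0.0
```

```bash
python3 - <<'E'
from h import *
c=snap("wrist","w2");s=arm.read_state();print(s["position"],s["tcp_rot"])
print(proj(c,[.452,-.192,.138]))
E
```

```text
[ 0.45064178 -0.1923871   0.19902633] [ 9.97946637e-01 -6.40301305e-02 -1.46928351e-03 -7.02437247e-04]
[318.66118092 268.90369581]
```

View pics/w2.png

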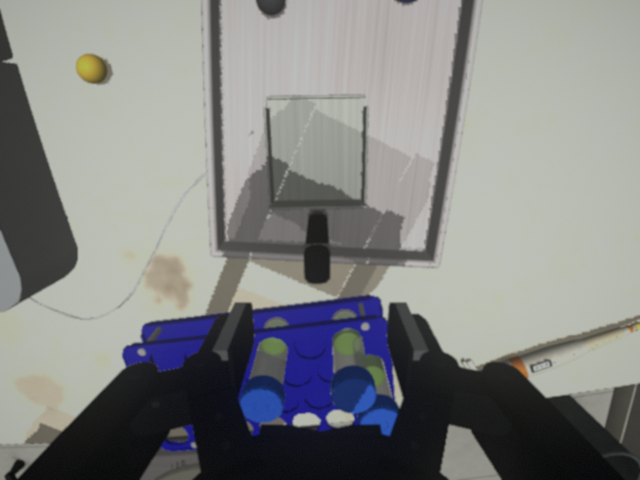

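The handle top shows at about (317,264), within 3 mm of the prediction, and sits centred between the fingers. Going down and gripping.

Emit:
{"method": "jog_arm", "body": {
  "plan": [
    {"linear": [2, 0, -30], "turn": [0, 0, 0]},
    {"linear": [2, 0, -60], "turn": [0, 0, 0]},
    {"linear": [2, 0, -88], "turn": [0, 0, 0]},
    {"linear": [2, 0, -105], "turn": [0, 0, 0]},
    {"linear": [2, 0, -105], "turn": [0, 0, 0]}
  ]
}}

```text
t: 2.45
position: [0.4534, -0.1919, 0.0968]
tcp_rot: [0.998, -0.064, -0.001, -0.0]
ft_force: [0.7, -0.5, 0.7]
opening: 0.0598
grasp_force: 0.0
```

Emit:
{"method": "jog_arm", "body": {
  "plan": [
    {"linear": [0, 0, 0], "turn": [0, 0, 0]},
    {"linear": [0, 0, 0], "turn": [0, 0, 0]},
    {"linear": [0, 0, 0], "turn": [0, 0, 0]},
    {"linear": [0, 0, 0], "turn": [0, 0, 0]},
    {"linear": [0, 0, 0], "turn": [0, 0, 0]}
  ],
  "fingers": 5,
  "squeeze": 60
}}

```text
t: 3.08
position: [0.4543, -0.1917, 0.0981]
tcp_rot: [0.998, -0.063, 0.001, 0.0]
ft_force: [-0.8, 0.8, 5.7]
opening: 0.0154
grasp_force: 60.9
```

Emit:
{"method": "jog_arm", "body": {
  "plan": [
    {"linear": [0, 0, 0], "turn": [0, 0, 0]},
    {"linear": [0, 0, 0], "turn": [0, 0, 0]},
    {"linear": [0, 0, 0], "turn": [0, 0, 0]}
  ]
}}

```text
t: 3.45
position: [0.4543, -0.1917, 0.0981]
tcp_rot: [0.998, -0.063, 0.001, 0.0]
ft_force: [-0.6, 0.4, 7.4]
opening: 0.0156
grasp_force: 60.9
```

Emit:
{"method": "jog_arm", "body": {
  "plan": [
    {"linear": [7, 7, 0], "turn": [0, 0, -0.6]},
    {"linear": [15, 14, 0], "turn": [0, 0, -1.2]},
    {"linear": [22, 21, 0], "turn": [0, 0, -1.9]},
    {"linear": [30, 28, 0], "turn": [0, 0, -2.5]},
    {"linear": [37, 34, 0], "turn": [0, 0, -3.1]}
  ]
}}

```text
t: 4.08
position: [0.4915, -0.1576, 0.0981]
tcp_rot: [0.996, -0.09, 0.001, 0.0]
ft_force: [-2.1, -1.3, 8.5]
opening: 0.015
grasp_force: 61.2
```

```bash
python3 - <<'E'
from h import *
c=snap("top","t2");s=arm.read_state();print(s["position"],s["tcp_rot"],s["ft_force"])
cv2.imwrite("pics/t2c.png",cv2.resize(c["frame"][140:355,270:450,::-1],None,fx=2.7,fy=2.7,interpolation=cv2.INTER_CUBIC))
E
```

```text
[ 0.49202235 -0.15703309  0.09803671] [ 9.95887950e-01 -9.05909647e-02  6.51408717e-04  2.10155669e-04] [0.01720871 1.68477405 7.75933261]
```

View pics/t2c.png

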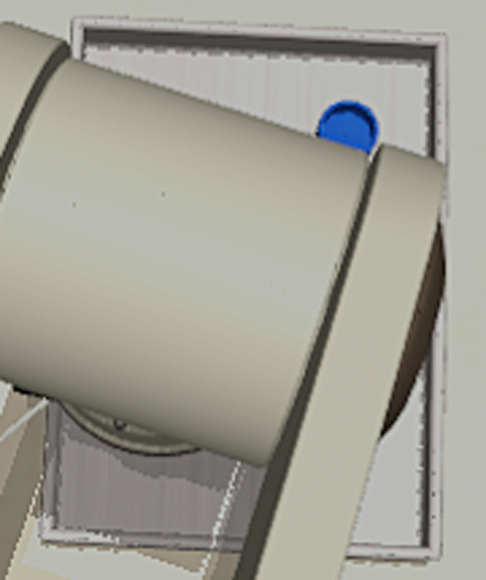

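The top view is blocked by the arm, so I'll use the wrist camera instead. The tool yaw is now −10.4°, matching the tray. Starting the slide.

Emit:
{"method": "jog_arm", "body": {
  "plan": [
    {"linear": [8, -1.5, 0], "turn": [0, 0, 0]},
    {"linear": [18, -3.3, 0], "turn": [0, 0, 0]},
    {"linear": [28, -5.1, 0], "turn": [0, 0, 0]},
    {"linear": [38, -7, 0], "turn": [0, 0, 0]},
    {"linear": [48, -8.8, 0], "turn": [0, 0, 0]}
  ]
}}

```text
t: 4.75
position: [0.5394, -0.1664, 0.0981]
tcp_rot: [0.996, -0.09, 0.0, 0.0]
ft_force: [-3.0, 1.3, 8.3]
opening: 0.0152
grasp_force: 61.3
```

```bash
python3 - <<'E'
from h import *
c=snap("wrist","w3");s=arm.read_state();print(s["position"],s["ft_force"])
cv2.imwrite("pics/w3c.png",cv2.resize(c["frame"][0:300,160:520,::-1],None,fx=2,fy=2,interpolation=cv2.INTER_CUBIC))
E
```

```text
[ 0.5403709  -0.16669056  0.09807246] [-0.13208335  0.82874606  9.55568189]
```

View pics/w3c.png

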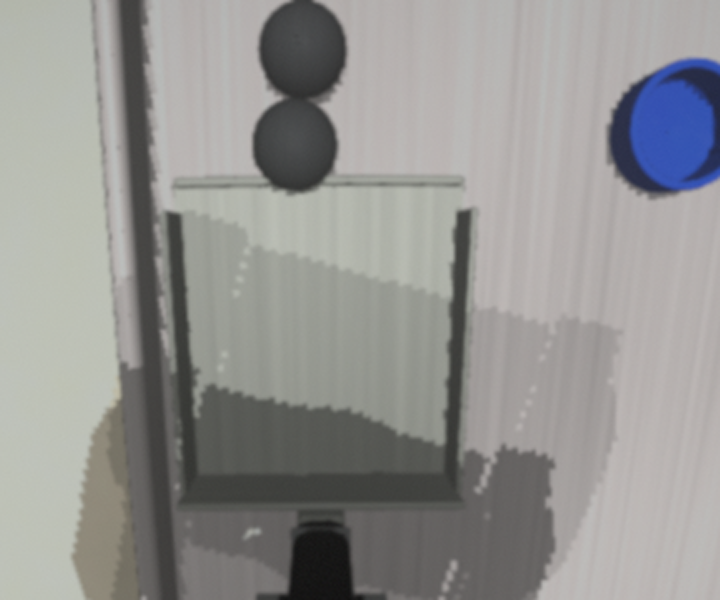

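The wrist view shows both balls in line just ahead of the lip, at crop pixels (295,145) and (303,50). They are well inside the mouth, and the scoop sits clear of the left wall. About 55 mm remain to the end wall.

Emit:
{"method": "jog_arm", "body": {
  "plan": [
    {"linear": [8, -1.5, 0], "turn": [0, 0, 0]},
    {"linear": [17, -3.1, 0], "turn": [0, 0, 0]},
    {"linear": [26, -4.8, 0], "turn": [0, 0, 0]},
    {"linear": [35, -6.4, 0], "turn": [0, 0, 0]},
    {"linear": [43, -7.9, 0], "turn": [0, 0, 0]}
  ]
}}

```text
t: 5.42
position: [0.5824, -0.1743, 0.0981]
tcp_rot: [0.996, -0.09, 0.0, 0.0]
ft_force: [-5.5, 0.6, 9.3]
opening: 0.0151
grasp_force: 61.3
```

Emit:
{"method": "jog_arm", "body": {
  "plan": [
    {"linear": [3, -0.5, 0], "turn": [0, 0, 0]},
    {"linear": [6, -1.1, 0], "turn": [0, 0, 0]},
    {"linear": [8, -1.5, 0], "turn": [0, 0, 0]},
    {"linear": [8, -1.5, 0], "turn": [0, 0, 0]}
  ]
}}

```text
t: 5.92
position: [0.5903, -0.1758, 0.0981]
tcp_rot: [0.996, -0.09, 0.001, 0.0]
ft_force: [0.0, -0.4, 6.8]
opening: 0.0153
grasp_force: 61.1
```

Emit:
{"method": "jog_arm", "body": {
  "plan": [
    {"linear": [2, -0.4, 0], "turn": [0, 0, 0]},
    {"linear": [4, -0.7, 0], "turn": [0, 0, 0]},
    {"linear": [5, -0.9, 0], "turn": [0, 0, 0]},
    {"linear": [5, -0.9, 0], "turn": [0, 0, 0]}
  ]
}}

```text
t: 6.42
position: [0.5952, -0.1767, 0.0981]
tcp_rot: [0.996, -0.09, 0.0, 0.0]
ft_force: [-1.7, 0.5, 5.3]
opening: 0.0154
grasp_force: 61.2
```

```bash
python3 - <<'E'
from h import *
c=snap("wrist","w4");s=arm.read_state();print(s["position"],s["ft_force"])
cv2.imwrite("pics/w4c.png",cv2.resize(c["frame"][0:300,160:520,::-1],None,fx=2,fy=2,interpolation=cv2.INTER_CUBIC))
E
```

```text
[ 0.5952224 -0.1766839  0.0981021] [-0.80164596  0.87901478  6.0091539 ]
```

View pics/w4c.png

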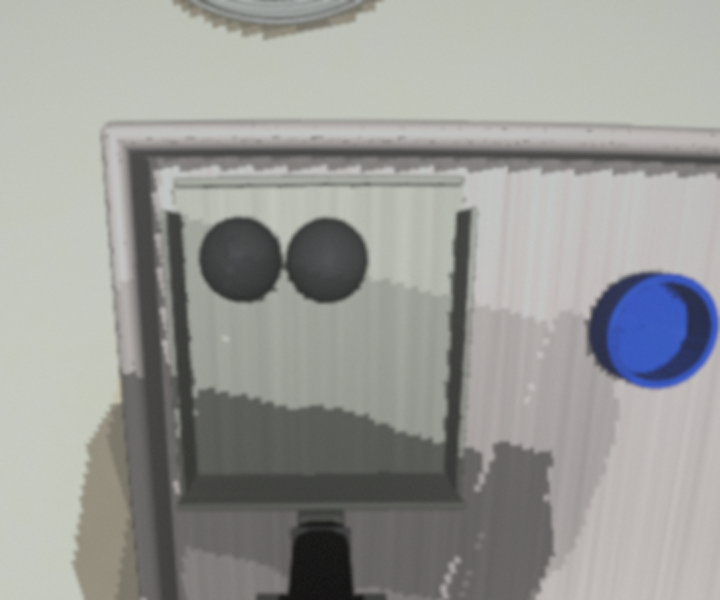

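Both balls are in the pan, at crop pixels (241,260) and (327,260), with the lip beside the end wall. Holding briefly, then lifting level.

Emit:
{"method": "jog_arm", "body": {
  "plan": [
    {"linear": [0, 0, 0], "turn": [0, 0, 0]},
    {"linear": [0, 0, 3], "turn": [0, 0, 0]},
    {"linear": [0, 0, 9], "turn": [0, 0, 0]},
    {"linear": [0, 0, 17], "turn": [0, 0, 0]},
    {"linear": [0, 0, 26], "turn": [0, 0, 0]}
  ]
}}

```text
t: 7.1
position: [0.5949, -0.1766, 0.1239]
tcp_rot: [0.996, -0.09, 0.0, -0.0]
ft_force: [-0.7, 0.0, -2.6]
opening: 0.0152
grasp_force: 59.8
```

Emit:
{"method": "jog_arm", "body": {
  "plan": [
    {"linear": [0, 0, 10], "turn": [0, 0, 0]},
    {"linear": [0, 0, 20], "turn": [0, 0, 0]},
    {"linear": [0, 0, 30], "turn": [0, 0, 0]},
    {"linear": [0, 0, 37], "turn": [0, 0, 0]},
    {"linear": [0, 0, 40], "turn": [0, 0, 0]}
  ]
}}

```text
t: 7.72
position: [0.595, -0.1766, 0.1638]
tcp_rot: [0.996, -0.09, 0.0, 0.0]
ft_force: [-0.3, 0.6, -3.5]
opening: 0.0149
grasp_force: 59.8
```

```bash
python3 - <<'E'
from h import *
c=snap("wrist","w5");s=arm.read_state();print(s["position"],s["tcp_rot"],s["ft_force"],s["grasp_force"])
def balls(c):
    im=c["frame"].astype(int);m=((im.max(2)<85)&(im.max(2)-im.min(2)<15)).astype(np.uint8)[90:240,240:400]
    m=cv2.morphologyEx(m,cv2.MORPH_OPEN,np.ones((9,9),np.uint8))
    n,l,st,ce=cv2.connectedComponentsWithStats(m);return [(st[i].tolist(),np.round(ce[i]+[240,90],1)) for i in range(1,n)]
for f in("w4","w5"): print(balls(load(f)))
yaw=np.radians(-10.4);p=s["position"][:2]-[.5523,-.219];print(p@[np.cos(yaw),np.sin(yaw)],p@[-np.sin(yaw),np.cos(yaw)])
E
```

```text
[ 0.59501618 -0.17664034  0.16386871] [ 9.95916267e-01 -9.02813377e-02  2.59734860e-04  3.31752449e-05] [-0.05808122  0.05978513 -2.94521733] 59.813464879989624
[([21, 20, 39, 40, 1294], array([280. , 129.5])), ([64, 20, 39, 41, 1275], array([322.9, 130. ])), ([11, 145, 9, 5, 45], array([255., 237.]))]
[([21, 20, 39, 40, 1288], array([280. , 129.5])), ([64, 20, 39, 41, 1281], array([323. , 129.9])), ([140, 145, 9, 5, 45], array([384., 237.]))]
0.03436768466019276 0.04937483640408488
```

Emit:
{"method": "jog_arm", "body": {
  "plan": [
    {"linear": [0, 0, 3], "turn": [-0.18, -0.98, 0]},
    {"linear": [0, -4, 6], "turn": [-0.36, -1.97, 0]},
    {"linear": [-1, -12, 8], "turn": [-0.54, -2.95, 0]},
    {"linear": [-3, -22, 8], "turn": [-0.54, -2.95, 0]},
    {"linear": [-6, -34, 8], "turn": [-0.54, -2.95, 0]}
  ]
}}

```text
t: 8.4
position: [0.5886, -0.2115, 0.1712]
tcp_rot: [0.996, -0.09, 0.026, 0.002]
ft_force: [-0.4, -0.3, -2.6]
opening: 0.0155
grasp_force: 59.8
```

Emit:
{"method": "jog_arm", "body": {
  "plan": [
    {"linear": [-4, -13, 0], "turn": [0, 0, 0]},
    {"linear": [-9, -26, 0], "turn": [0, 0, 0]},
    {"linear": [-15, -39, 0], "turn": [0, 0, 0]},
    {"linear": [-22, -52, 0], "turn": [0, 0, 0]},
    {"linear": [-30, -65, 0], "turn": [0, 0, 0]}
  ]
}}

```text
t: 9.02
position: [0.5583, -0.2765, 0.1712]
tcp_rot: [0.996, -0.09, 0.026, 0.002]
ft_force: [0.8, 0.2, -2.2]
opening: 0.0153
grasp_force: 59.8
```

Emit:
{"method": "jog_arm", "body": {
  "plan": [
    {"linear": [-9, -13, 0], "turn": [0, 0, 0]},
    {"linear": [-19, -26, 0], "turn": [0, 0, 0]},
    {"linear": [-29, -39, 0], "turn": [0, 0, 0]},
    {"linear": [-39, -52, 0], "turn": [0, 0, 0]},
    {"linear": [-49, -65, 0], "turn": [0, 0, 0]}
  ]
}}

```text
t: 9.65
position: [0.5092, -0.3415, 0.1713]
tcp_rot: [0.996, -0.09, 0.026, 0.002]
ft_force: [0.0, 0.6, -2.8]
opening: 0.0153
grasp_force: 59.8
```

Emit:
{"method": "jog_arm", "body": {
  "plan": [
    {"linear": [-10, -12, 0], "turn": [0, 0, 0]},
    {"linear": [-19, -23, 0], "turn": [0, 0, 0]},
    {"linear": [-27, -32, 0], "turn": [0, 0, 0]},
    {"linear": [-34, -38, 0], "turn": [0, 0, 0]},
    {"linear": [-38, -42, 0], "turn": [0, 0, 0]}
  ]
}}

```text
t: 10.28
position: [0.4715, -0.3829, 0.1713]
tcp_rot: [0.996, -0.09, 0.026, 0.002]
ft_force: [-0.0, 0.5, -2.9]
opening: 0.0149
grasp_force: 59.9
```

```bash
python3 - <<'E'
from h import *
c=snap("wrist","w6");t=snap("top","t6");s=arm.read_state();print(s["position"],s["tcp_rot"],s["ft_force"],s["grasp_force"])
a=cv2.resize(c["frame"][60:360,160:520,::-1],(540,450));b=cv2.resize(t["frame"][120:360,280:600,::-1],(540,405))
cv2.imwrite("pics/w6c.png",a)
im=c["frame"].astype(int);m=((im.max(2)<85)&(im.max(2)-im.min(2)<15)).astype(np.uint8)[90:255,240:400]
m=cv2.morphologyEx(m,cv2.MORPH_OPEN,np.ones((9,9),np.uint8))
n,l,st,ce=cv2.connectedComponentsWithStats(m);print([(st[i].tolist(),np.round(ce[i]+[240,90],1)) for i in range(1,n)])
yaw=np.radians(-10.4);p=s["position"][:2]-[.5523,-.219];print(p@[np.cos(yaw),np.sin(yaw)],p@[-np.sin(yaw),np.cos(yaw)])
E
```

```text
[ 0.47164261 -0.382851    0.17128506] [ 0.99556039 -0.09040818  0.02608403  0.00234337] [ 0.07842438 -0.25312288 -2.61868007] 59.84530985355377
[([9, 115, 138, 50, 4695], array([304.1, 232.5]))]
-0.04975406154364952 -0.17571936869541727
```

Emit:
{"method": "jog_arm", "body": {
  "plan": [
    {"linear": [0, 0, -8], "turn": [0.1, 0.6, 0]},
    {"linear": [0, 0, -20], "turn": [0.22, 1.2, 0]},
    {"linear": [0, 0, -32], "turn": [0.34, 1.8, 0]},
    {"linear": [0, 0, -44], "turn": [0.44, 2.4, 0]},
    {"linear": [0, 0, -54], "turn": [0.54, 2.95, 0]}
  ]
}}

```text
t: 11.0
position: [0.4719, -0.3824, 0.1162]
tcp_rot: [0.996, -0.09, -0.001, -0.0]
ft_force: [0.5, 0.4, -1.7]
opening: 0.0153
grasp_force: 59.8
```

Emit:
{"method": "jog_arm", "body": {
  "plan": [
    {"linear": [0, 0, -7], "turn": [0, 0, 0]},
    {"linear": [0, 0, -13], "turn": [0, 0, 0]},
    {"linear": [0, 0, -17], "turn": [0, 0, 0]},
    {"linear": [0, 0, -20], "turn": [0, 0, 0]},
    {"linear": [0, 0, -20], "turn": [0, 0, 0]}
  ]
}}

```text
t: 11.62
position: [0.4719, -0.3826, 0.0972]
tcp_rot: [0.996, -0.09, -0.0, -0.0]
ft_force: [1.0, -0.3, -2.5]
opening: 0.0154
grasp_force: 59.8
```

```bash
python3 - <<'E'
from h import *
c=snap("wrist","w7");s=arm.read_state();print(s["position"],s["tcp_rot"],s["ft_force"])
cv2.imwrite("pics/w7c.png",cv2.resize(c["frame"][60:360,160:520,::-1],None,fx=2,fy=2))
E
```

```text
[ 0.47195219 -0.38262925  0.09739742] [ 9.95917901e-01 -9.02636512e-02  9.26801781e-05  9.93416826e-06] [ 0.26853482  0.13060927 -2.16462083]
```

View pics/w7c.png

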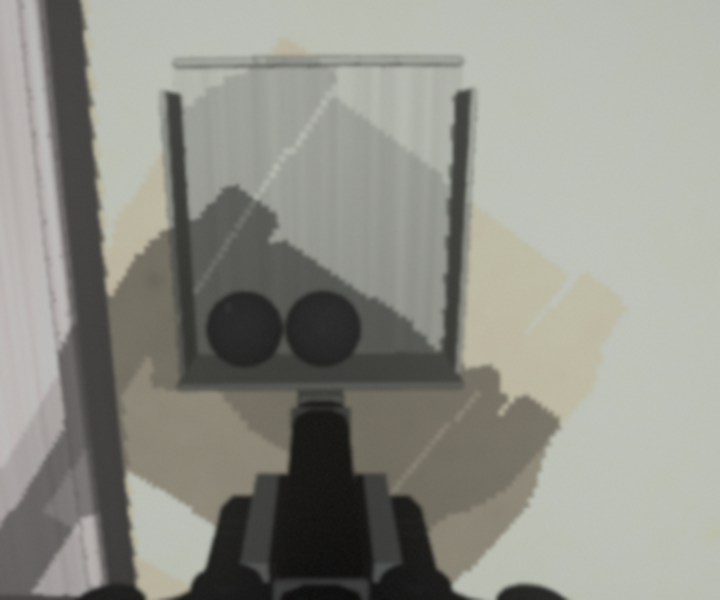

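The view shows both balls at the back of the pan, at crop pixels (244,328) and (323,328). The scoop is clear of the tray wall and about 3 mm above the bench. Lowering to contact.

Emit:
{"method": "jog_arm", "body": {
  "plan": [
    {"linear": [0, 0, -1], "turn": [0, 0, 0]},
    {"linear": [0, 0, -2], "turn": [0, 0, 0]},
    {"linear": [0, 0, -3], "turn": [0, 0, 0]},
    {"linear": [0, 0, -3], "turn": [0, 0, 0]}
  ]
}}

```text
t: 12.18
position: [0.4719, -0.3826, 0.0943]
tcp_rot: [0.996, -0.09, 0.0, -0.0]
ft_force: [-0.1, -0.5, -2.7]
opening: 0.0154
grasp_force: 59.8
```

Emit:
{"method": "jog_arm", "body": {
  "plan": [
    {"linear": [0, 0, -0.5], "turn": [0, 0, 0]},
    {"linear": [0, 0, -1], "turn": [0, 0, 0]},
    {"linear": [0, 0, -1], "turn": [0, 0, 0]}
  ]
}}

```text
t: 12.55
position: [0.472, -0.3827, 0.0941]
tcp_rot: [0.996, -0.09, 0.0, 0.0]
ft_force: [-3.4, 3.0, 8.3]
opening: 0.015
grasp_force: 61.2
```

Emit:
{"method": "jog_arm", "body": {
  "plan": [
    {"linear": [0, 0, 0.5], "turn": [0, 0, 0]},
    {"linear": [0, 0, 0.5], "turn": [0, 0, 0]}
  ]
}}

```text
t: 12.8
position: [0.472, -0.3827, 0.0941]
tcp_rot: [0.996, -0.09, 0.0, 0.0]
ft_force: [-1.7, 1.9, 5.3]
opening: 0.0151
grasp_force: 60.9
```

Emit:
{"method": "jog_arm", "body": {
  "plan": [
    {"linear": [0, 0, 0], "turn": [0, 0, 0]},
    {"linear": [0, 0, 0], "turn": [0, 0, 0]},
    {"linear": [0, 0, 0], "turn": [0, 0, 0]},
    {"linear": [0, 0, 0], "turn": [0, 0, 0]},
    {"linear": [0, 0, 0], "turn": [0, 0, 0]}
  ],
  "fingers": 55
}}

```text
t: 13.42
position: [0.4719, -0.3826, 0.0938]
tcp_rot: [0.996, -0.09, 0.0, -0.0]
ft_force: [-0.3, -0.1, 0.6]
opening: 0.055
grasp_force: 0.0
```

Emit:
{"method": "jog_arm", "body": {
  "plan": [
    {"linear": [0, 0, 10], "turn": [0, 0, 0]},
    {"linear": [0, 0, 30], "turn": [0, 0, 0]},
    {"linear": [0, 0, 55], "turn": [0, 0, 0]},
    {"linear": [0, 0, 80], "turn": [0, 0, 0]},
    {"linear": [0, 0, 100], "turn": [0, 0, 0]}
  ]
}}

```text
t: 14.05
position: [0.472, -0.3827, 0.1957]
tcp_rot: [0.996, -0.09, 0.001, 0.0]
ft_force: [0.6, -0.6, 0.8]
opening: 0.0553
grasp_force: 0.0
```

Emit:
{"method": "jog_arm", "body": {
  "plan": [
    {"linear": [0, 0, 10], "turn": [0, 0, 0]},
    {"linear": [0, 0, 10], "turn": [0, 0, 0]},
    {"linear": [0, 0, 10], "turn": [0, 0, 0]}
  ]
}}

```text
t: 14.42
position: [0.4717, -0.3824, 0.2029]
tcp_rot: [0.996, -0.09, -0.0, -0.0]
ft_force: [-0.4, 0.4, -0.5]
opening: 0.0545
grasp_force: 0.0
```

```bash
python3 - <<'E'
from h import *
c=snap("wrist","w8");s=arm.read_state();print(s["t"],s["position"],s["ft_force"],s["opening"])
im=c["frame"].astype(int);m=(im.max(2)<75).astype(np.uint8)[60:400,160:480]
m=cv2.morphologyEx(m,cv2.MORPH_OPEN,np.ones((9,9),np.uint8))
n,l,st,ce=cv2.connectedComponentsWithStats(m);print([(st[i].tolist(),np.round(ce[i]+[160,60],1)) for i in range(1,n)])
y=np.radians(-10.4);X=np.array([np.cos(y),np.sin(y),0]);Y=np.array([-np.sin(y),np.cos(y),0]);g=np.array([.472,-.3827,0])
print("expected balls",proj(c,g+.026*X+.022*Y+[0,0,.0135]),proj(c,g+.026*X+[0,0,.0135]),"handle top",proj(c,g+[0,0,.134]))
E
```

```text
14.475 [ 0.47171794 -0.38241371  0.20287477] [0.02052768 0.15258184 0.06511382] 0.054991339014700186
[([122, 118, 52, 30, 1371], array([307.5, 192.9])), ([149, 150, 24, 73, 1584], array([320.5, 247.9])), ([0, 235, 99, 105, 6601], array([215.6, 354.1])), ([222, 243, 98, 97, 5564], array([421.9, 362.2]))]
expected balls [296.52276417 187.97592602] [320.63258789 187.96836557] handle top [320.73851293 265.63105378]
```

The balls blob (u 282–334) and the upright handle both match the expected positions. Handing in.

```bash
python3 -c "
from bench import arm
print(arm.close_job())"
```

```text
the job is handed in; nothing more can be done
None
```

I handed the job in at about 14.5 s: both balls are in the scoop, which stands upright and released on the bench on the tray's -y side, and the gripper never came near the balls (no verdict was returned).

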